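Reverse the queue of sample jars for the microscope

TASK

Move the four sample jars from the black tray to the white tray in reverse order, so that the last sample is looked at first: the jar at the left end of the black tray goes to the right end of the white tray, the next one beside it, and so on (left and right seen from the same side for both trays). Each jar stands upright on the floor of its own compartment, let go; do not tip a jar over on the way, and leave the flask, dish and beaker where they are.

Things in the scene. Friction and masses are not known exactly. Their poses are not given: they have to be found in the camera images.
- jar_red_mid (a point): Loose sample jar with the red cap: white upright cylinder 38 mm in diameter, 64 mm tall including the red 37 mm screw cap (top 18 mm), red band near its foot, about 70 g. This point is its centre, half-way up (32 mm above its underside); z is up its axis; yaw means nothing.
- jar_yellow_mid (a point): Loose sample jar with the yellow cap: white upright cylinder 38 mm in diameter, 64 mm tall including the yellow 37 mm screw cap (top 18 mm), yellow band near its foot, about 70 g. This point is its centre, half-way up (32 mm above its underside); z is up its axis; yaw means nothing.
- jar_green_mid (a point): Loose sample jar with the green cap: white upright cylinder 38 mm in diameter, 64 mm tall including the green 37 mm screw cap (top 18 mm), green band near its foot, about 70 g. This point is its centre, half-way up (32 mm above its underside); z is up its axis; yaw means nothing.
- jar_blue_mid (a point): Loose sample jar with the blue cap: white upright cylinder 38 mm in diameter, 64 mm tall including the blue 37 mm screw cap (top 18 mm), blue band near its foot, about 70 g. This point is its centre, half-way up (32 mm above its underside); z is up its axis; yaw means nothing.
- tag_red: Fixed flat red tag, 20 x 40 x 3 mm, on the front ledge of the black tray, in front of the compartment where the red jar stands at the start; it stays there and so marks where that jar came from. Origin at the centre of its underside; axes as the black tray's.
- tag_yellow: Fixed flat yellow tag, 20 x 40 x 3 mm, on the front ledge of the black tray, in front of the compartment where the yellow jar stands at the start; it stays there and so marks where that jar came from. Origin at the centre of its underside; axes as the black tray's.
- tag_green: Fixed flat green tag, 20 x 40 x 3 mm, on the front ledge of the black tray, in front of the compartment where the green jar stands at the start; it stays there and so marks where that jar came from. Origin at the centre of its underside; axes as the black tray's.
- tag_blue: Fixed flat blue tag, 20 x 40 x 3 mm, on the front ledge of the black tray, in front of the compartment where the blue jar stands at the start; it stays there and so marks where that jar came from. Origin at the centre of its underside; axes as the black tray's.
- old_tray: Black fixed tray, 4 open compartments in a row, 60 x 60 mm inside, centres at x = 0, y = +96, +32, -32, -96 mm. Origin under the row's centre on the table; x away from robot, y to robot's left along the row, z up. Floors 4 mm, wall tops 10 mm above the table, walls 4 mm. 10 mm high ledge on the robot side, x -34 to -60 mm, bears the tags. Holds the jars at the start, up to 5 mm off centre.
- new_tray: White fixed tray with dark grey compartment floors, empty at the start, no tags; same shape, size, origin, axes and compartment centres as the black tray, overall 260 mm long. Each tray is turned up to 17 degrees from facing the robot squarely, one on the robot's left, the other on its right, either way round.
- flask_mid (a point): Bystander: loose empty clear culture flask lying flat, body 75 x 50 x 36 mm with a neck and orange cap to 74 mm from its centre along its x. Point at the body's centre, 18 mm up.
- dish_mid (a point): Bystander: loose glass culture dish with clear cover, 65 mm in diameter, 16 mm high. Point at its centre, 8 mm up.
- beaker_mid (a point): Bystander: loose glass beaker, 72 mm in diameter, 90 mm high. Point on its axis, 45 mm up.

How it is judged:
At the end, for the whole second after the job is handed in: Each jar is in the white tray, in the compartment mirroring its start compartment (its tag's y in the black tray, sign reversed): within 14 mm of the compartment centre along each tray axis, within 5 mm of its standing height, tilt under 0.1 rad, slower than 0.02 m/s (((y of tag_red in the frame of old_tray between 0.076 and 0.116 m and y of jar_red_mid in the frame of new_tray between -0.11 and -0.082 m) or (y of tag_red in the frame of old_tray between 0.012 and 0.052 m and y of jar_red_mid in the frame of new_tray between -0.046 and -0.018 m) or (y of tag_red in the frame of old_tray between -0.052 and -0.012 m and y of jar_red_mid in the frame of new_tray between 0.018 and 0.046 m) or (y of tag_red in the frame of old_tray between -0.116 and -0.076 m and y of jar_red_mid in the frame of new_tray between 0.082 and 0.11 m)) and x of jar_red_mid in the frame of new_tray between -0.014 and 0.014 m and z of jar_red_mid in the frame of new_tray between 0.031 and 0.041 m and angle between each of jar_red_mid, jar_yellow_mid, jar_green_mid, jar_blue_mid's own z axis and vertical below 0.1 rad and linear speed of each of jar_red, jar_yellow, jar_green, jar_blue below 0.02 m/s and ((y of tag_yellow in the frame of old_tray between 0.076 and 0.116 m and y of jar_yellow_mid in the frame of new_tray between -0.11 and -0.082 m) or (y of tag_yellow in the frame of old_tray between 0.012 and 0.052 m and y of jar_yellow_mid in the frame of new_tray between -0.046 and -0.018 m) or (y of tag_yellow in the frame of old_tray between -0.052 and -0.012 m and y of jar_yellow_mid in the frame of new_tray between 0.018 and 0.046 m) or (y of tag_yellow in the frame of old_tray between -0.116 and -0.076 m and y of jar_yellow_mid in the frame of new_tray between 0.082 and 0.11 m)) and x of jar_yellow_mid in the frame of new_tray between -0.014 and 0.014 m and z of jar_yellow_mid in the frame of new_tray between 0.031 and 0.041 m and ((y of tag_green in the frame of old_tray between 0.076 and 0.116 m and y of jar_green_mid in the frame of new_tray between -0.11 and -0.082 m) or (y of tag_green in the frame of old_tray between 0.012 and 0.052 m and y of jar_green_mid in the frame of new_tray between -0.046 and -0.018 m) or (y of tag_green in the frame of old_tray between -0.052 and -0.012 m and y of jar_green_mid in the frame of new_tray between 0.018 and 0.046 m) or (y of tag_green in the frame of old_tray between -0.116 and -0.076 m and y of jar_green_mid in the frame of new_tray between 0.082 and 0.11 m)) and x of jar_green_mid in the frame of new_tray between -0.014 and 0.014 m and z of jar_green_mid in the frame of new_tray between 0.031 and 0.041 m and ((y of tag_blue in the frame of old_tray between 0.076 and 0.116 m and y of jar_blue_mid in the frame of new_tray between -0.11 and -0.082 m) or (y of tag_blue in the frame of old_tray between 0.012 and 0.052 m and y of jar_blue_mid in the frame of new_tray between -0.046 and -0.018 m) or (y of tag_blue in the frame of old_tray between -0.052 and -0.012 m and y of jar_blue_mid in the frame of new_tray between 0.018 and 0.046 m) or (y of tag_blue in the frame of old_tray between -0.116 and -0.076 m and y of jar_blue_mid in the frame of new_tray between 0.082 and 0.11 m)) and x of jar_blue_mid in the frame of new_tray between -0.014 and 0.014 m and z of jar_blue_mid in the frame of new_tray between 0.031 and 0.041 m); the robot touches nothing.
It fails at once if the flask is pushed more than 20 mm or tipped (distance of flask_mid from where it was at the start of the episode above 0.02 m or angle between flask_mid's own z axis and vertical above 0.3 rad).
It fails at once if the dish is pushed more than 20 mm or tipped (distance of dish_mid from where it was at the start of the episode above 0.02 m or angle between dish_mid's own z axis and vertical above 0.3 rad).
It fails at once if the beaker is pushed more than 20 mm or tipped (distance of beaker_mid from where it was at the start of the episode above 0.02 m or angle between beaker_mid's own z axis and vertical above 0.3 rad).
It fails at once if a jar is tipped over (angle between any of jar_red_mid, jar_yellow_mid, jar_green_mid, jar_blue_mid's own z axis and vertical above 0.7 rad).
It also fails if it takes over 109 s, if anything falls off the work surface, if the arm or the gripper's body presses on something with over 40 N, if the wrist force passes 120 N, or if a joint passes its speed limit or range.

ROBOT

A 6-joint arm with a two-finger parallel gripper is mounted at the origin on the work surface. World frame = base frame: x ahead of the robot, y to its left, z up, the work surface at z = 0. Lengths are in m, angles in rad, forces in N, time in s.
With the tool pointing down it reaches from about 0.375 to 0.975 m from the base axis. Payload 3.8 kg.
Tool frame: the origin (TCP) lies midway between the tips of the shut fingers; the grasp point (between the pads) lies 19 mm behind it; z points along the fingers, y is the line along which they close (so a half turn about z gives the same grasp; the last joint's range is limited). The gripper opens to 85 mm and grips with 20 to 120 N. Pads are 22 mm wide; open, the fingers measure 114 mm over their backs; the gripper's body (76 mm by 85 mm) begins 54 mm behind the grasp point. The pads swing forward as they close: fully open they stand 13 mm farther back than shut.
Start: joints at [1.123, 0.264, 1.604, -0, 1.274, -0.037], TCP at [0.27, 0.619, 0.211] pointing down, gripper open.
Joint ranges: [-2.63, 2.63], [-0.94, 2.18], [0.31, 2.57], [-1.31, 4.45], [0, 2.66], [-2.55, 2.55]. Speed limits (rad/s): [2.57, 2.57, 3.14, 3.14, 3.14, 3.14].

INTERFACE

Orientations are given as a rotation vector (axis times angle).
In Python, from workcell import bot gives the robot as it stands.
- The arm moves only by the tool step_arm, never from a script. Its argument "motion" is a list of rows, each a list of 5 numbers: the finger opening in cm, from 0 to 8.54, then the shift along the tool's x, y, z in cm, then the turn about the tool's z in degrees. In form: [[claw, dx, dy, dz, twist], ...]. A call has 1 to 20 rows; each row is the pose to reach, as a shift and turn from the pose commanded when the call began, along the tool's axes at that moment; what a row does not reach only later rows make up. A row lasts 1/10 s, in which the tool goes at most 50 mm and 8.59 degrees, less where a joint would pass 70% of its speed; a pose out of reach is approached as far as the arm can. A call with a gripper value outside its range is refused whole. The fingers move at their own pace and stop on an object; "force" is the grip in N (left out, the last holds). Time passes only in rows, so rows that repeat a pose let the fingers close. It gives the time, the measured TCP pose, the force, the opening and the grip force at its end, in the units of the state.
- bot.read_state(): the state, without advancing time (a new reading comes with each control period).
- bot.read_camera(name): name is "side" or "top" or "wrist"; returns (picture, depth): 384x512x3 uint8, red, green, blue; 384x512 float32, m along the optical axis (not along the pixel's ray), 0 where there is no reading.
- bot.calibration(name): a dict with "mtx" (3x3 intrinsics, pixels), "origin" and "orientation" of the camera in the world; the wrist camera has in their place "T_tool_cam" (4x4, takes a point from camera to tool coordinates, whose origin is the TCP and whose axes are the flange's). Camera axes: x right, y up, looking along -z (the intrinsics and any distortion apply to the point x, -y, -z); pixel columns grow to the right and rows downward; lengths in m; the calibration is good to about 2 mm. A picture is of the moment at which its call begins: read the wrist's pose just before it. calibration takes no time and is no camera call.
- bot.finish_job(): hands the job in; it is judged then, once.
The state is a dict: "time": time; "q": joint angles; "joint_vel": joint speeds; "joint_torque": joint torques, N m; "tool_pos": TCP position; "tcp_rot": TCP orientation; "wrist_force": force on the tool from outside, world axes, zero at the start; "torque": the same for the moment, N m; "width": opening from 0.0 (shut) to 1.0 (fully open); "grip_force": force on a finger pad.
Only numpy, scipy, OpenCV 4.12 (cv2) and the standard library are available. Lean on these libraries where they do the work, as an engineer would, in place of code of your own. Each camera call takes 0.05 s, during which the arm holds its last target. There are 200 camera calls.

## Working session

There is one attempt and no reset: what is moved stays moved. The work goes in short steps, Python scripts to look and compute and a tool call to move; the robot and the scene stay as the last step left them, time stands still between calls to the robot, and variables do not carry over. Pictures are saved under pics/ and viewed, at most 14 in all, crops included, and the job is handed in when it is done.

Besides the shell and the picture viewer there is one more tool, called after ">>>" in YAML: its name, and indented under it one key for each argument. step_arm: Moves the arm, as the interface text tells. Its arguments: {"type":"object","properties":{"motion":{"type":"array","items":{"type":"array","items":{"type":"number"}}},"force":{"type":"number"}},"required":["motion"]}

```bash
mkdir -p pics; cat > h.py <<'E'
import numpy as np, cv2
from workcell import bot
from scipy.spatial.transform import Rotation as R
def cam(n):
    c=bot.calibration(n); return c
def T(c):
    o=np.array(c["orientation"],float)
    Rm=o if o.shape==(3,3) else R.from_rotvec(o).as_matrix()
    return Rm,np.array(c["origin"],float)
def onplane(c,uv,z):
    Rm,o=T(c); K=np.array(c["mtx"]); uv=np.atleast_2d(np.array(uv,float))
    d=np.c_[(uv[:,0]-K[0,2])/K[0,0],-(uv[:,1]-K[1,2])/K[1,1],-np.ones(len(uv))]@Rm.T
    return o+d*((z-o[2])/d[:,2])[:,None]
E
python3 - <<'E'
from h import *
for n in("top","side"):
    c=cam(n);print(n,c)
    p,d=bot.read_camera(n);cv2.imwrite(f"pics/{n}0.png",p[:,:,::-1]);np.save(f"{n}0.npy",p);np.save(f"{n}0d.npy",d)
print(cam("wrist"))
print(bot.read_state())
E
```

```text
top {'mtx': array([[494.68925623,   0.        , 249.75725824],
       [  0.        , 494.68925623, 193.13789998],
       [  0.        ,   0.        ,   1.        ]]), 'origin': array([0.49083956, 0.00342232, 1.73862014]), 'orientation': array([ 0.03516247, -0.02470163, -1.57509109])}
side {'mtx': array([[377.31869629,   0.        , 259.58052014],
       [  0.        , 377.31869629, 192.11140422],
       [  0.        ,   0.        ,   1.        ]]), 'origin': array([ 0.37773352, -0.81746848,  0.66318252]), 'orientation': array([ 0.93561699, -0.09417485, -0.17519686])}
{'mtx': array([[324.82328869,   0.        , 257.55441995],
       [  0.        , 324.82328869, 189.18679911],
       [  0.        ,   0.        ,   1.        ]]), 'T_tool_cam': array([[-5.22470618e-04,  9.61028047e-01,  2.76450392e-01,
         7.05962844e-02],
       [ 9.99999847e-01,  5.52737028e-04, -3.15617139e-05,
         4.39428711e-04],
       [-1.83136060e-04,  2.76450333e-01, -9.61028189e-01,
        -1.62390407e-01],
       [ 0.00000000e+00,  0.00000000e+00,  0.00000000e+00,
         1.00000000e+00]])}
{'time': 0.1, 'q': array([ 1.12310373e+00,  2.64722950e-01,  1.60525090e+00, -3.97082389e-05,
        1.27371656e+00, -3.69469163e-02]), 'joint_vel': array([ 0.00021733, -0.00154369, -0.00289844,  0.0012557 , -0.00055411,
        0.00278294]), 'joint_torque': array([ 1.94799372e-05, -5.16704786e+01, -3.68590307e+01, -1.03722641e-04,
        6.29188959e-03,  5.71728265e-05]), 'tool_pos': array([0.26925649, 0.61819145, 0.2098489 ]), 'tcp_rot': array([-0.64055842, -3.07511755,  0.00321271]), 'wrist_force': array([-0.11796872, -1.17377407, -0.6061266 ]), 'torque': array([ 0.00895412, -0.01835884, -0.02247026]), 'grip_force': 0.0, 'width': 1.0025904509285388}
```

View pics/top0.png

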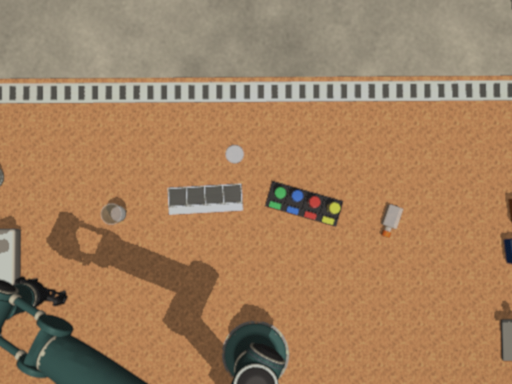

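View pics/side0.png

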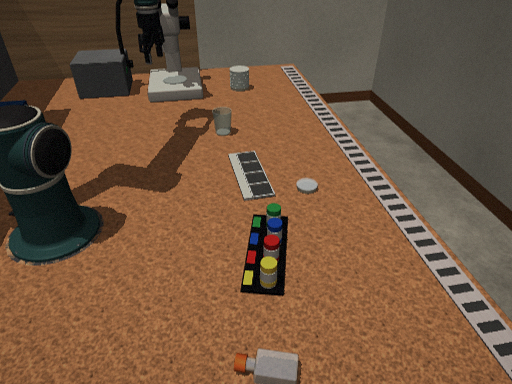

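The top view shows the black tray right of the robot axis. Left to right, it holds green (281,192), blue (297,196), red (315,202) and yellow (335,208), with matching tags below them. The white tray is at (205,198), the dish at (234,154), the beaker at (115,213) and the flask at (392,215). In the white tray, left to right should read yellow, red, blue, green.

```bash
cat > meas.py <<'E'
from h import *
def blobs(m,amin,off):
    n,l,s,c=cv2.connectedComponentsWithStats(m.astype(np.uint8),connectivity=4)
    return [(c[i]+off,s[i,4]) for i in range(1,n) if s[i,4]>=amin]
def top(p):
    c=cam("top");x0,y0,x1,y1=255,170,355,235
    h=cv2.cvtColor(p,cv2.COLOR_RGB2HSV).astype(int)
    H,S,V=[h[:,:,i] for i in range(3)]
    out={}
    for n,(a,b) in dict(red=(-6,6),yellow=(24,35),green=(45,80),blue=(100,130)).items():
        hh=np.where(H>170,H-180,H)
        m=((hh>=a)&(hh<=b)&(S>150)&(V>60))[y0:y1,x0:x1]
        out[n]=sorted(blobs(m,20,np.array([x0,y0])),key=lambda t:t[0][1])
    x0,y0,x1,y1=160,175,250,222
    fl=blobs(((V<110)&(S<90))[y0:y1,x0:x1],60,np.array([x0,y0]))
    return c,out,fl
if __name__=="__main__":
    p=np.load("top0.npy");c,out,fl=top(p)
    for n,b in out.items():
        print(n,[a for _,a in b],"cap",onplane(c,b[0][0],.068)[0].round(4),"tag",onplane(c,b[-1][0],.013)[0].round(4))
    f=sorted([(onplane(c,u,.004)[0],a) for u,a in fl],key=lambda t:-t[0][1])
    for q,a in f: print("floor",q.round(4),a)
    d=np.load("top0d.npy");print("depth cap green",d[192,281],d[196,206],d[150,150])
E
python3 meas.py; python3 - <<'E'
import cv2
p=cv2.imread("pics/top0.png")[165:240,155:355]
cv2.imwrite("pics/crop.png",cv2.resize(p,(800,300),interpolation=cv2.INTER_CUBIC))
E
```

```text
red [np.int32(98), np.int32(61)] cap [ 0.5259 -0.2028  0.068 ] tag [ 0.48   -0.1941  0.013 ]
yellow [np.int32(75), np.int32(34)] cap [ 0.5052 -0.2701  0.068 ] tag [ 0.4632 -0.2546  0.013 ]Traceback (most recent call last):
  File "meas.py", line 20, in <module>
    print(n,[a for _,a in b],"cap",onplane(c,b[0][0],.068)[0].round(4),"tag",onplane(c,b[-1][0],.013)[0].round(4))
                                             ~^^^
IndexError: list index out of range
```

View pics/crop.png

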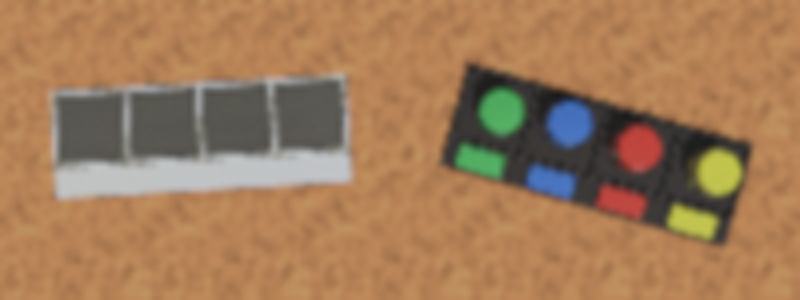

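The crop confirms the order: caps and tags read G, B, R, Y, and the white tray has four dark floors with its ledge on the robot side. I'll loosen the saturation limits, because the green and blue masks found nothing.

```bash
sed -i 's/(24,35)/(24,34)/; s/(45,80)/(45,85)/; s/(S>150)&(V>60)/(S>95)\&(V>75)/; s/(100,130)/(98,130)/' meas.py
python3 meas.py; python3 - <<'E'
from h import *
p=np.load("top0.npy");h=cv2.cvtColor(p,cv2.COLOR_RGB2HSV)
for u,v in((281,192),(297,196),(315,202),(335,208),(178,197)):print(h[v,u])
c=cam("top")
# black tray outline (jars included) and white tray outline
V=h[:,:,2];S=h[:,:,1]
E
```

```text
red [np.int32(126), np.int32(87)] cap [ 0.5246 -0.2028  0.068 ] tag [ 0.4799 -0.1947  0.013 ]
yellow [np.int32(127), np.int32(89)] cap [ 0.5045 -0.2696  0.068 ] tag [ 0.462  -0.2561  0.013 ]
green [np.int32(109), np.int32(75)] cap [ 0.5565 -0.0874  0.068 ] tag [ 0.5159 -0.0716  0.013 ]
blue [np.int32(121), np.int32(78)] cap [ 0.5462 -0.1449  0.068 ] tag [ 0.4983 -0.1333  0.013 ]
floor [0.5462 0.2693 0.004 ] 250
floor [0.5492 0.2056 0.004 ] 254
floor [0.5528 0.1412 0.004 ] 257
floor [0.5568 0.0776 0.004 ] 253
depth cap green 1.6709518 1.7400303 1.7519039
[ 65 134 171]
[109 158 189]
[  2 171 189]
[ 31 155 194]
[23 23 90]
```

```bash
cat > go.py <<'E'
from h import *
import sys
def delta(x,y,z,yaw):  # yaw (deg) = world direction of tool y
    s=bot.read_state();M=R.from_rotvec(s["tcp_rot"]).as_matrix();p=s["tool_pos"]
    d=M.T@(np.array([x,y,z])-p)*100
    now=np.degrees(np.arctan2(M[1,1],M[0,1]));tw=-((yaw-now+90)%180-90)
    print("t",round(s["time"],2),"tcp",p.round(4),"tooly",round(now,1),"-> shift cm",d.round(2),"twist",round(tw,1),"j1,j6",s["q"][[0,5]].round(2))
if __name__=="__main__": delta(*map(float,sys.argv[1:5]))
E
python3 go.py .5565 -.0874 .18 -16.3; python3 go.py .48 .1 .18 30
```

```text
t 0.1 tcp [0.2693 0.6182 0.2098] tooly 66.5 -> shift cm [-54.51 -53.22   3.09] twist 82.8 j1,j6 [ 1.12 -0.04]
t 0.1 tcp [0.2693 0.6182 0.2098] tooly 66.5 -> shift cm [-40.01 -39.09   3.07] twist 36.5 j1,j6 [ 1.12 -0.04]
```

>>> step_arm:
  motion:
    - [8.5,-54.5,-53.2,2,82.8]
    - [8.5,-54.5,-53.2,2,82.8]
    - [8.5,-54.5,-53.2,2,82.8]
    - [8.5,-54.5,-53.2,2,82.8]
    - [8.5,-54.5,-53.2,2,82.8]
    - [8.5,-54.5,-53.2,2,82.8]
    - [8.5,-54.5,-53.2,2,82.8]
    - [8.5,-54.5,-53.2,2,82.8]
    - [8.5,-54.5,-53.2,2,82.8]
    - [8.5,-54.5,-53.2,2,82.8]
    - [8.5,-54.5,-53.2,3,82.8]
    - [8.5,-54.5,-53.2,3,82.8]
    - [8.5,-54.5,-53.2,3,82.8]
    - [8.5,-54.5,-53.2,3,82.8]
    - [8.5,-54.5,-53.2,3,82.8]
    - [8.5,-54.5,-53.2,3,82.8]
    - [8.5,-54.5,-53.2,3,82.8]
    - [8.5,-54.5,-53.2,3,82.8]
    - [8.5,-54.5,-53.2,3,82.8]
    - [8.5,-54.5,-53.2,3,82.8]
  force: 40

```text
time: 2.1
tool_pos: [0.5564, -0.0849, 0.1812]
tcp_rot: [-2.512, -1.886, -0.0]
wrist_force: [0.2, -0.3, -0.4]
width: 0.998
grip_force: 0.0
```

```bash
python3 go.py .5565 -.0874 .18 -16.3; cat > wr.py <<'E'
from h import *
import sys
s=bot.read_state();p,d=bot.read_camera("wrist");cv2.imwrite(sys.argv[1],p[:,:,::-1])
c=bot.calibration("wrist");M=np.eye(4);M[:3,:3]=R.from_rotvec(s["tcp_rot"]).as_matrix();M[:3,3]=s["tool_pos"]
M=M@c["T_tool_cam"];cw=dict(mtx=c["mtx"],origin=M[:3,3],orientation=M[:3,:3])
h=cv2.cvtColor(p,cv2.COLOR_RGB2HSV).astype(int);H=np.where(h[:,:,0]>170,h[:,:,0]-180,h[:,:,0])
for n,(a,b) in dict(red=(-6,6),yellow=(24,34),green=(45,85),blue=(98,130)).items():
    m=((H>=a)&(H<=b)&(h[:,:,1]>95)&(h[:,:,2]>60)).astype(np.uint8)
    for k in cv2.findContours(m,cv2.RETR_EXTERNAL,cv2.CHAIN_APPROX_NONE)[0]:
        if cv2.contourArea(k)<300: continue
        (u,v),(w,hh),_=cv2.minAreaRect(k)
        print(n,"px",(round(u),round(v)),(round(w),round(hh)),"z68",onplane(cw,(u,v),.068)[0,:2].round(4),"z13",onplane(cw,(u,v),.013)[0,:2].round(4))
E
python3 wr.py pics/w1.png
```

```text
t 2.1 tcp [ 0.5564 -0.0849  0.1812] tooly -16.2 -> shift cm [-0.24  0.08  0.12] twist 0.1 j1,j6 [-0.2   0.09]
red px (262, 294) (40, 37) z68 [ 0.5285 -0.1962] z13 [ 0.5191 -0.232 ]
red px (221, 272) (31, 18) z68 [ 0.497  -0.1626] z13 [ 0.4813 -0.1916]
yellow px (222, 320) (28, 17) z68 [ 0.482  -0.2137] z13 [ 0.4633 -0.2529]
green px (260, 180) (40, 41) z68 [ 0.5584 -0.0857] z13 [ 0.5549 -0.0994]
green px (218, 163) (38, 19) z68 [ 0.527  -0.0608] z13 [ 0.5172 -0.0695]
blue px (267, 238) (40, 38) z68 [ 0.5488 -0.1404] z13 [ 0.5435 -0.1651]
blue px (219, 220) (35, 18) z68 [ 0.5121 -0.1112] z13 [ 0.4994 -0.13  ]
```

View pics/w1.png

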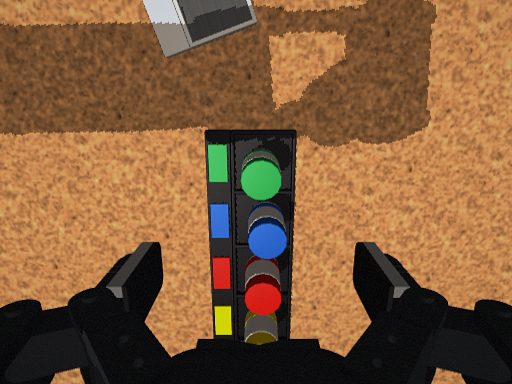

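The wrist view shows the green cap at (260,180), the blue cap at (267,238), the red cap at (262,294) and the fingers open to both sides. The position of green agrees with the top camera to 2 mm. Next I go down, grip and lift a little.

>>> step_arm:
  motion:
    - [8.5,-0.1,0.15,4,0]
    - [8.5,-0.1,0.15,8,0]
    - [8.5,-0.1,0.15,12,0]
    - [8.5,-0.1,0.15,15,0]
    - [8.5,-0.1,0.15,16.3,0]
    - [8.5,-0.1,0.15,16.3,0]
    - [8.5,-0.1,0.15,16.3,0]
    - [3,-0.1,0.15,16.3,0]
    - [3,-0.1,0.15,16.3,0]
    - [3,-0.1,0.15,16.3,0]
    - [3,-0.1,0.15,16.3,0]
    - [3,-0.1,0.15,16.3,0]
    - [3,-0.1,0.15,16.3,0]
    - [3,-0.1,0.15,16.3,0]
    - [3,-0.1,0.15,16.3,0]
  force: 40

```text
time: 3.65
tool_pos: [0.5589, -0.0882, 0.0195]
tcp_rot: [2.514, 1.882, 0.002]
wrist_force: [-1.0, 0.1, 5.9]
width: 0.423
grip_force: 40.1
```

```bash
python3 go.py .5568 .0776 .14 3.2
```

```text
t 3.65 tcp [ 0.5589 -0.0882  0.0195] tooly -16.3 -> shift cm [ 15.85  -4.84 -12.06] twist -19.5 j1,j6 [-0.2   0.08]
```

>>> step_arm:
  motion:
    - [3,0,0,-2,0]
    - [3,0,0,-5,0]
    - [3,0,0,-8.5,0]
    - [3,0,0,-12,0]
    - [3,2,-0.6,-12,-4]
    - [3,5,-1.5,-12,-8]
    - [3,8,-2.4,-12,-12]
    - [3,11,-3.4,-12,-16]
    - [3,14,-4.3,-12,-19.5]
    - [3,15.85,-4.84,-12,-19.5]
    - [3,15.85,-4.84,-12,-19.5]
    - [3,15.85,-4.84,-12,-19.5]
    - [3,15.85,-4.84,-12,-19.5]
    - [3,15.85,-4.84,-12,-19.5]

```text
time: 5.05
tool_pos: [0.556, 0.0768, 0.138]
tcp_rot: [2.161, 2.281, -0.001]
wrist_force: [0.4, -0.3, -1.0]
width: 0.424
grip_force: 40.2
```

```bash
python3 go.py .5568 .0776 .0205 3.2; python3 wr.py pics/w2.png
```

```text
t 5.05 tcp [0.556  0.0768 0.138 ] tooly 3.1 -> shift cm [ 0.08  0.08 11.75] twist -0.1 j1,j6 [0.09 0.04]
green px (256, 284) (90, 105) z68 [0.5587 0.001 ] z13 [ 0.5603 -0.0337]
```

View pics/w2.png

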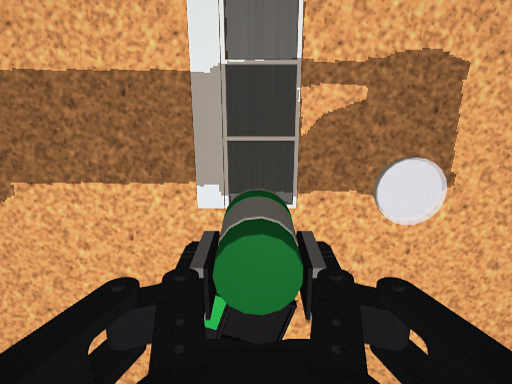

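The green jar is held upright, and below it are the white tray's walls at rows 62 and 138 (u≈262) and its end near row 207. I'll check these against the tray pose from the top camera.

```bash
python3 - <<'E'
from h import *
s=bot.read_state();c=bot.calibration("wrist");M=np.eye(4);M[:3,:3]=R.from_rotvec(s["tcp_rot"]).as_matrix();M[:3,3]=s["tool_pos"]
M=M@c["T_tool_cam"];cw=dict(mtx=c["mtx"],origin=M[:3,3],orientation=M[:3,:3])
print(onplane(cw,[(262,138),(261.5,62),(298,138),(224,138),(194,138)],.010).round(4))
E
```

```text
[[0.558  0.1116 0.01  ]
 [0.5539 0.1747 0.01  ]
 [0.59   0.1133 0.01  ]
 [0.5242 0.1098 0.01  ]
 [0.4975 0.1084 0.01  ]]
```

>>> step_arm:
  motion:
    - [3,0.2,0.2,3,0]
    - [3,0.2,0.2,7,0]
    - [3,0.2,0.2,10,0]
    - [3,0.2,0.2,11.2,0]
    - [3,0.2,0.2,11.9,0]
    - [3,0.2,0.2,11.9,0]
    - [3,0.2,0.2,11.9,0]
    - [3,0.2,0.2,11.9,0]
    - [5,0.2,0.2,11.9,0]
    - [8.5,0.2,0.2,11.9,0]
    - [8.5,0.2,0.2,11.9,0]
    - [8.5,0.2,0.2,11.9,0]
    - [8.5,0.2,0.2,11.9,0]
    - [8.5,0.2,0.2,11.9,0]
    - [8.5,0.2,0.2,8,0]
    - [8.5,0.2,0.2,3,0]
    - [8.5,0.2,0.2,-2,0]
    - [8.5,0.2,0.2,-2,0]
    - [8.5,0.2,0.2,-2,0]

```text
time: 7.0
tool_pos: [0.5595, 0.08, 0.1604]
tcp_rot: [2.157, 2.28, 0.005]
wrist_force: [-0.5, -0.3, -0.4]
width: 0.993
grip_force: 0.0
```

```bash
python3 go.py .5472 -.144 .16 -16.3; python3 wr.py pics/w3.png
```

```text
t 7.0 tcp [0.5595 0.08   0.1604] tooly 3.2 -> shift cm [-2.23e+01 -2.47e+00  2.00e-02] twist 19.5 j1,j6 [0.1  0.04]
green px (211, 301) (18, 33) z68 [ 0.5238 -0.0297] z13 [ 0.5172 -0.0686]
green px (256, 183) (42, 43) z68 [0.5583 0.0825] z13 [0.559  0.0678]
```

View pics/w3.png

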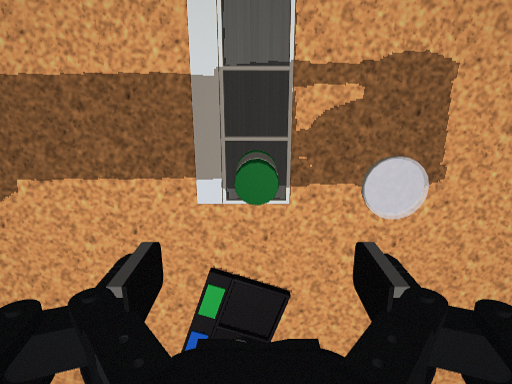

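Green stands in the right-end compartment (cap at 256,183; about (0.558, 0.081)). Next is blue.

>>> step_arm:
  motion:
    - [8.5,-4,-0.4,0,4]
    - [8.5,-8.5,-0.9,0,8]
    - [8.5,-13,-1.4,0,12]
    - [8.5,-17.5,-1.9,0,16]
    - [8.5,-21,-2.3,0,19.5]
    - [8.5,-22.3,-2.45,0,19.5]
    - [8.5,-22.3,-2.45,0,19.5]
    - [8.5,-22.3,-2.45,4,19.5]
    - [8.5,-22.3,-2.45,8,19.5]
    - [8.5,-22.3,-2.45,12,19.5]
    - [8.5,-22.3,-2.45,14,19.5]
    - [8.5,-22.3,-2.45,14,19.5]
    - [8.5,-22.3,-2.45,14,19.5]
    - [3,-22.3,-2.45,14,19.5]
    - [3,-22.3,-2.45,14,19.5]
    - [3,-22.3,-2.45,14,19.5]
    - [3,-22.3,-2.45,14,19.5]
    - [3,-22.3,-2.45,14,19.5]
    - [3,-22.3,-2.45,14,19.5]
    - [3,-22.3,-2.45,14,19.5]

```text
time: 9.05
tool_pos: [0.5471, -0.1445, 0.0197]
tcp_rot: [2.513, 1.882, 0.003]
wrist_force: [-0.8, 0.1, 5.3]
width: 0.422
grip_force: 39.7
```

```bash
python3 go.py .554 .142 .14 3.2
```

```text
t 9.05 tcp [ 0.5471 -0.1445  0.0197] tooly -16.4 -> shift cm [ 27.69  -7.38 -12.04] twist -19.6 j1,j6 [-0.3  -0.02]
```

>>> step_arm:
  motion:
    - [3,0,0,-2,0]
    - [3,0,0,-5,0]
    - [3,0,0,-8.5,0]
    - [3,0,0,-12,0]
    - [3,2,-0.5,-12,-3]
    - [3,5,-1.3,-12,-6]
    - [3,9,-2.4,-12,-9]
    - [3,13,-3.5,-12,-12]
    - [3,17,-4.5,-12,-15]
    - [3,21,-5.6,-12,-18]
    - [3,24.5,-6.5,-12,-19.6]
    - [3,27,-7.2,-12,-19.6]
    - [3,27.7,-7.4,-12,-19.6]
    - [3,27.7,-7.4,-12,-19.6]
    - [3,27.7,-7.4,-12,-19.6]
    - [3,27.7,-7.4,-12,-19.6]

```text
time: 10.65
tool_pos: [0.5526, 0.1412, 0.1379]
tcp_rot: [2.159, 2.282, -0.001]
wrist_force: [0.4, -0.6, -1.3]
width: 0.425
grip_force: 40.4
```

```bash
python3 go.py .554 .142 .0205 3.2
```

```text
t 10.65 tcp [0.5526 0.1412 0.1379] tooly 3.2 -> shift cm [ 0.08  0.14 11.74] twist -0.0 j1,j6 [0.21 0.15]
```

>>> step_arm:
  motion:
    - [3,0.1,0.15,3,0]
    - [3,0.1,0.15,7,0]
    - [3,0.1,0.15,10,0]
    - [3,0.1,0.15,11.2,0]
    - [3,0.1,0.15,11.9,0]
    - [3,0.1,0.15,11.9,0]
    - [3,0.1,0.15,11.9,0]
    - [3,0.1,0.15,11.9,0]
    - [5,0.1,0.15,11.9,0]
    - [8.5,0.1,0.15,11.9,0]
    - [8.5,0.1,0.15,11.9,0]
    - [8.5,0.1,0.15,11.9,0]
    - [8.5,0.1,0.15,11.9,0]
    - [8.5,0.1,0.15,11.9,0]
    - [8.5,0.1,0.15,8,0]
    - [8.5,0.1,0.15,3,0]
    - [8.5,0.1,0.15,-2,0]
    - [8.5,0.1,0.15,-2,0]
    - [8.5,0.1,0.15,-2,0]

```text
time: 12.55
tool_pos: [0.5557, 0.144, 0.1604]
tcp_rot: [2.155, 2.282, 0.006]
wrist_force: [-0.2, 0.3, -0.5]
width: 0.992
grip_force: 0.0
```

```bash
python3 go.py .5258 -.202 .16 -16.3; python3 wr.py pics/w4.png
```

```text
t 12.55 tcp [0.5557 0.144  0.1604] tooly 3.3 -> shift cm [-3.437e+01 -4.960e+00 -1.000e-02] twist 19.6 j1,j6 [0.21 0.15]
green px (257, 254) (39, 39) z68 [0.5584 0.0832] z13 [0.5601 0.0549]
blue px (257, 184) (43, 44) z68 [0.5554 0.1455] z13 [0.5564 0.1306]
```

Blue is in place too. Red next.

>>> step_arm:
  motion:
    - [8.5,-4,-0.6,0,3]
    - [8.5,-8.5,-1.2,0,6]
    - [8.5,-13,-1.9,0,9]
    - [8.5,-17.5,-2.5,0,12]
    - [8.5,-22,-3.2,0,15]
    - [8.5,-26.5,-3.8,0,18]
    - [8.5,-31,-4.5,0,19.6]
    - [8.5,-34.4,-4.96,0,19.6]
    - [8.5,-34.4,-4.96,0,19.6]
    - [8.5,-34.4,-4.96,4,19.6]
    - [8.5,-34.4,-4.96,8,19.6]
    - [8.5,-34.4,-4.96,12,19.6]
    - [8.5,-34.4,-4.96,14,19.6]
    - [8.5,-34.4,-4.96,14,19.6]
    - [3,-34.4,-4.96,14,19.6]
    - [3,-34.4,-4.96,14,19.6]
    - [3,-34.4,-4.96,14,19.6]
    - [3,-34.4,-4.96,14,19.6]
    - [3,-34.4,-4.96,14,19.6]
    - [3,-34.4,-4.96,14,19.6]

```text
time: 14.6
tool_pos: [0.526, -0.2033, 0.0201]
tcp_rot: [2.512, 1.881, 0.003]
wrist_force: [0.6, 0.7, 6.5]
width: 0.425
grip_force: 40.0
```

```bash
python3 go.py .5505 .206 .14 3.2
```

```text
t 14.6 tcp [ 0.526  -0.2033  0.0201] tooly -16.3 -> shift cm [ 39.97  -9.12 -12.04] twist -19.5 j1,j6 [-0.41 -0.13]
```

>>> step_arm:
  motion:
    - [3,0,0,-2,0]
    - [3,0,0,-5,0]
    - [3,0,0,-8.5,0]
    - [3,0,0,-12,0]
    - [3,2,-0.5,-12,-2]
    - [3,5,-1.1,-12,-4]
    - [3,9,-2,-12,-6]
    - [3,13,-3,-12,-8]
    - [3,17,-3.9,-12,-10]
    - [3,21,-4.8,-12,-12]
    - [3,25,-5.7,-12,-14]
    - [3,29,-6.6,-12,-16]
    - [3,33,-7.5,-12,-18]
    - [3,36.5,-8.3,-12,-19.5]
    - [3,39,-8.9,-12,-19.5]
    - [3,40,-9.1,-12,-19.5]
    - [3,40,-9.1,-12,-19.5]
    - [3,40,-9.1,-12,-19.5]
    - [3,40,-9.1,-12,-19.5]

```text
time: 16.5
tool_pos: [0.5492, 0.2054, 0.1379]
tcp_rot: [2.161, 2.28, -0.001]
wrist_force: [-0.3, -0.6, -0.6]
width: 0.428
grip_force: 40.4
```

```bash
python3 go.py .5505 .206 .0205 3.2
```

```text
t 16.5 tcp [0.5492 0.2054 0.1379] tooly 3.1 -> shift cm [ 0.06  0.13 11.74] twist -0.1 j1,j6 [0.32 0.26]
```

>>> step_arm:
  motion:
    - [3,0.1,0.15,3,0]
    - [3,0.1,0.15,7,0]
    - [3,0.1,0.15,10,0]
    - [3,0.1,0.15,11.2,0]
    - [3,0.1,0.15,11.9,0]
    - [3,0.1,0.15,11.9,0]
    - [3,0.1,0.15,11.9,0]
    - [3,0.1,0.15,11.9,0]
    - [5,0.1,0.15,11.9,0]
    - [8.5,0.1,0.15,11.9,0]
    - [8.5,0.1,0.15,11.9,0]
    - [8.5,0.1,0.15,11.9,0]
    - [8.5,0.1,0.15,11.9,0]
    - [8.5,0.1,0.15,11.9,0]
    - [8.5,0.1,0.15,8,0]
    - [8.5,0.1,0.15,3,0]
    - [8.5,0.1,0.15,-2,0]
    - [8.5,0.1,0.15,-2,0]
    - [8.5,0.1,0.15,-2,0]

```text
time: 18.4
tool_pos: [0.5523, 0.2084, 0.1605]
tcp_rot: [2.158, 2.28, 0.006]
wrist_force: [-0.4, 1.2, -0.8]
width: 0.994
grip_force: 0.0
```

```bash
python3 go.py .5055 -.2688 .16 -16.3; python3 wr.py pics/w5.png
```

```text
t 18.4 tcp [0.5523 0.2084 0.1605] tooly 3.2 -> shift cm [-4.739e+01 -7.310e+00 -4.000e-02] twist 19.5 j1,j6 [0.32 0.26]
red px (258, 182) (45, 43) z68 [0.5523 0.2116] z13 [0.5534 0.1972]
green px (256, 318) (33, 38) z68 [0.558  0.0833] z13 [0.5602 0.0411]
blue px (256, 256) (38, 41) z68 [0.5551 0.1458] z13 [0.5567 0.1171]
```

Red is placed. Yellow is last.

>>> step_arm:
  motion:
    - [8.5,-4,-0.6,0,3]
    - [8.5,-8.5,-1.3,0,6]
    - [8.5,-13,-2,0,9]
    - [8.5,-17.5,-2.7,0,12]
    - [8.5,-22,-3.4,0,15]
    - [8.5,-26.5,-4.1,0,18]
    - [8.5,-31,-4.8,0,19.5]
    - [8.5,-35.5,-5.5,0,19.5]
    - [8.5,-40,-6.2,0,19.5]
    - [8.5,-44.5,-6.9,0,19.5]
    - [8.5,-47.4,-7.3,0,19.5]
    - [8.5,-47.4,-7.3,0,19.5]
    - [8.5,-47.4,-7.3,0,19.5]
    - [8.5,-47.4,-7.3,0,19.5]

```text
time: 19.85
tool_pos: [0.5032, -0.268, 0.1564]
tcp_rot: [-2.511, -1.882, 0.001]
wrist_force: [-0.4, -0.1, 0.4]
width: 0.996
grip_force: 0.0
```

```bash
python3 go.py .5055 -.2688 .02 -16.3; python3 wr.py pics/w6.png
```

```text
t 19.85 tcp [ 0.5032 -0.268   0.1564] tooly -16.3 -> shift cm [-0.03  0.29 13.64] twist -0.0 j1,j6 [-0.53 -0.25]
red px (212, 100) (45, 22) z68 [ 0.4889 -0.1936] z13 [ 0.4814 -0.192 ]
yellow px (262, 186) (46, 45) z68 [ 0.5061 -0.2675] z13 [ 0.5023 -0.2822]
yellow px (215, 169) (40, 21) z68 [ 0.4744 -0.2439] z13 [ 0.4637 -0.2534]
blue px (209, 24) (50, 23) z68 [ 0.5034 -0.1442] z13 [ 0.499  -0.1318]
```

>>> step_arm:
  motion:
    - [8.5,0,0.3,4,0]
    - [8.5,0,0.3,8,0]
    - [8.5,0,0.3,12,0]
    - [8.5,0,0.3,13.7,0]
    - [8.5,0,0.3,13.7,0]
    - [8.5,0,0.3,13.7,0]
    - [3,0,0.3,13.7,0]
    - [3,0,0.3,13.7,0]
    - [3,0,0.3,13.7,0]
    - [3,0,0.3,13.7,0]
    - [3,0,0.3,13.7,0]
    - [3,0,0.3,13.7,0]
    - [3,0,0.3,13.7,0]

```text
time: 21.2
tool_pos: [0.5078, -0.2709, 0.0226]
tcp_rot: [2.513, 1.882, 0.001]
wrist_force: [-1.5, 0.5, 6.0]
width: 0.423
grip_force: 39.4
```

```bash
python3 go.py .5475 .27 .14 3.2
```

```text
t 21.2 tcp [ 0.5078 -0.2709  0.0226] tooly -16.3 -> shift cm [ 53.01 -11.39 -11.78] twist -19.5 j1,j6 [-0.53 -0.25]
```

>>> step_arm:
  motion:
    - [3,0,0,-2,0]
    - [3,0,0,-5,0]
    - [3,0,0,-8.5,0]
    - [3,0,0,-12,0]
    - [3,2,-0.4,-12,-1]
    - [3,5,-1.1,-12,-3]
    - [3,9,-1.9,-12,-5]
    - [3,13,-2.8,-12,-7]
    - [3,17,-3.7,-12,-9]
    - [3,21,-4.5,-12,-11]
    - [3,25,-5.4,-12,-13]
    - [3,29,-6.2,-12,-15]
    - [3,33,-7.1,-12,-17]
    - [3,37,-8,-12,-19.5]
    - [3,41,-8.8,-12,-19.5]
    - [3,45,-9.7,-12,-19.5]
    - [3,49,-10.5,-12,-19.5]
    - [3,52,-11.2,-12,-19.5]
    - [3,53,-11.4,-12,-19.5]
    - [3,53,-11.4,-12,-19.5]

```text
time: 23.2
tool_pos: [0.5464, 0.2714, 0.1408]
tcp_rot: [-2.157, -2.284, 0.001]
wrist_force: [0.4, -0.4, -0.9]
width: 0.427
grip_force: 40.1
```

>>> step_arm:
  motion:
    - [3,0,0,0,0]
    - [3,0,0,0,0]
    - [3,0,0,0,0]

```text
time: 23.5
tool_pos: [0.5467, 0.269, 0.1411]
tcp_rot: [2.161, 2.28, -0.0]
wrist_force: [0.1, -0.4, -1.0]
width: 0.423
grip_force: 40.1
```

```bash
python3 go.py .5475 .27 .0226 3.2
```

```text
t 23.5 tcp [0.5467 0.269  0.1411] tooly 3.1 -> shift cm [ 0.1   0.08 11.85] twist -0.1 j1,j6 [0.42 0.36]
```

>>> step_arm:
  motion:
    - [3,0.05,0.1,3,0]
    - [3,0.05,0.1,7,0]
    - [3,0.05,0.1,10,0]
    - [3,0.05,0.1,11.2,0]
    - [3,0.05,0.1,11.9,0]
    - [3,0.05,0.1,11.9,0]
    - [3,0.05,0.1,11.9,0]
    - [3,0.05,0.1,11.9,0]
    - [5,0.05,0.1,11.9,0]
    - [8.5,0.05,0.1,11.9,0]
    - [8.5,0.05,0.1,11.9,0]
    - [8.5,0.05,0.1,11.9,0]
    - [8.5,0.05,0.1,11.9,0]
    - [8.5,0.05,0.1,11.9,0]
    - [8.5,0.05,0.1,8,0]
    - [8.5,0.05,0.1,3,0]
    - [8.5,0.05,0.1,-2,0]
    - [8.5,0.05,0.1,-5,0]
    - [8.5,0.05,0.1,-5,0]
    - [8.5,0.05,0.1,-5,0]

```text
time: 25.5
tool_pos: [0.5481, 0.2712, 0.1921]
tcp_rot: [2.159, 2.281, 0.003]
wrist_force: [-0.1, -0.5, -1.1]
width: 0.996
grip_force: 0.0
```

```bash
python3 wr.py pics/w7.png; python3 - <<'E'
from h import *
a=cv2.imread("pics/w7.png");p,d=bot.read_camera("side")
cv2.imwrite("pics/end.png",np.hstack([cv2.resize(a,(400,300)),cv2.resize(p[:,:,::-1][80:320,150:470],(400,300))]))
E
```

```text
red px (258, 236) (40, 37) z68 [0.5523 0.2132] z13 [0.5539 0.1885]
yellow px (256, 174) (39, 40) z68 [0.5469 0.274 ] z13 [0.5475 0.261 ]
blue px (258, 297) (36, 32) z68 [0.5551 0.1456] z13 [0.5573 0.108 ]
```

View pics/end.png

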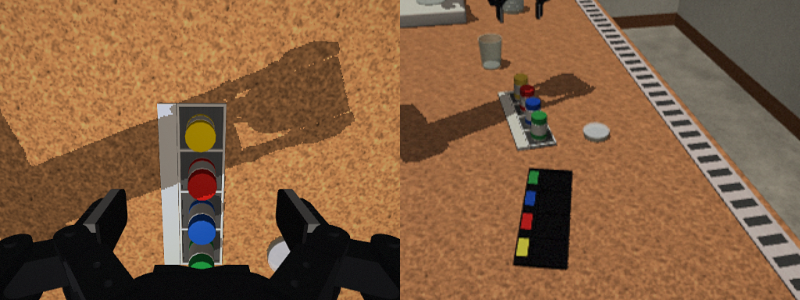

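All four jars stand upright, each in its own compartment. Left to right they are yellow, red, blue, green, all within about 5 mm of centre. The flask wasn't in view, but the arm never went near it, and the dish and beaker are still standing. Handing in.

```bash
python3 -c "
from workcell import bot
print(bot.finish_job())"
```

```text
the job is handed in; nothing more can be done
None
```

I moved all four jars into the white tray in reverse order (yellow, red, blue, green from the left), each upright and let go in its own compartment, and handed the job in at about 26 s; it gave no verdict back.

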